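# Shim the rocking gauge stand

## Robot

A 6-joint arm with a two-finger parallel gripper is mounted at the origin on a cart in front of the work surface, level with it; the furniture and walls round the work are solid. World frame = base frame: x ahead of the robot, y to its left, z up, the work surface at z = 0. Lengths are in mm, angles in rad, forces in N, time in s.
With the tool pointing down it reaches from about 300 to 775 mm from the base axis. Payload 14.6 kg.
Tool frame: the origin (TCP) lies at the very end of the fingers, on their centre line; the grasp point (between the pads) lies 19 mm behind it (grip_point_offset is the distance from the TCP to the grasp point, in mm); z points along the fingers, y is the line along which they close (so a half turn about z gives the same grasp; the last joint's range is limited). The gripper opens to 94 mm and grips with 3 to 60 N. Pads are 16 mm wide; open, the fingers measure 119 mm over their backs; the gripper's body (75 mm by 177 mm) begins 78 mm behind the grasp point.
Start: joints at [1.184, 0.3, 1.521, -0, 1.321, -0.067], TCP at [172.904, 522.105, 205.446] pointing down, gripper open.
Joint ranges: [-3.03, 3.03], [-0.79, 2.21], [0.23, 2.52], [-1.04, 4.18], [0, 3.07], [-2.55, 2.55]. Speed limits (rad/s): [2.22, 2.22, 2.57, 3.14, 3.14, 3.14].

## Interface

Orientations are given as [roll, pitch, yaw] about the fixed x, y, z axes, in that order (R = Rz(yaw) Ry(pitch) Rx(roll)).
In Python, from cell import read_state, camera, camera_info, sign_off, grip_point_offset gives the robot as it stands.
- The arm moves only by the shell command python3 -m handwheel 'ROWS' [FORCE]. ROWS is text: rows parted by semicolons, each of 5 numbers parted by spaces: the shift along the world's x, y, z in units of 40 mm (1.0 is 40 mm), then the turn about the world's z in units of 5 degrees (1.0 is 5 degrees), then the closure, from 0 (fully open) to 1 (shut). In form: dx dy dz yaw gripper; .... A call has 1 to 12 rows; each row shifts and turns the commanded pose from where the row before left it; what a row does not reach is not made up. A row lasts 1/12 s, in which the tool goes at most 41.7 mm and 7.16 degrees, less where a joint would pass 70% of its speed; a pose out of reach is approached as far as the arm can. A call is refused whole if a number of a shift passes 1 or a number of a turn 1, either way. A call with a gripper value outside its range is refused whole. The fingers move at their own pace and stop on an object; FORCE is the grip in N (left out, the last holds). Time passes only in rows, so rows that do not move let the fingers close. It gives the time, the measured TCP pose, the force, the opening and the grip force at its end, in the units of the state.
- read_state(): the state, without advancing time (a new reading comes with each control period).
- camera(name): name is "side" or "top"; returns (picture, depth): 420x560x3 uint8, red, green, blue; 420x560 float32, mm along the optical axis (not along the pixel's ray), 0 where there is no reading.
- camera_info(name): a dict with "intrinsics" (3x3 intrinsics, pixels), "world_from_camera" (4x4, takes a point from camera to world coordinates). Camera axes: x right, y down, z forward; pixel columns grow to the right and rows downward; lengths in mm; the calibration is good to about 2 mm. A picture is of the moment at which its call begins. camera_info takes no time and is no camera call.
- sign_off(): hands the job in; it is judged then, once.
The state is a dict: "clock": time; "joints": joint angles; "qd": joint speeds; "effort": joint torques, N m; "eef_pos": TCP position; "eef_rot": TCP orientation; "wrist_force": force on the tool from outside, world axes, zero at the start; "moment": the same for the moment, N m; "finger_gap": finger opening in mm; "finger_force": force on a finger pad.
Only numpy, scipy, OpenCV 4.12 (cv2) and the standard library are available. Lean on these libraries where they do the work, as an engineer would, in place of code of your own. Each camera call takes 0.05 s, during which the arm holds its last target. There are 200 camera calls.

## Task

The dial-gauge stand rocks because one of its feet, at the front left corner of its base, hangs clear of the worktop. Without grasping or lifting anything, push the wooden wedge, thin end first, along the worktop under that foot until it is snug and takes up the whole gap, without shoving the stand or jacking it up. Then press down firmly, with about 10 N for a second, on the base's corner above that foot, which must no longer give, and move clear, leaving the wedge in place and the other things alone.

Things in the scene. Friction and masses are not known exactly. Their poses are not given: they have to be found in the camera images.
- stand: Dial-gauge stand, loose, about 3.5 kg: grey base plate 180 (x) x 220 (y) x 16 mm, underside 34 mm and top 50 mm above the worktop, on four button feet (10 mm radius, round bottoms) at x = +-75, y = +-95 mm; steel column with arm and dial right of its middle, 215 mm high. Origin: centre of the base at worktop level; x points away from its front (robot's side), y to its left, z up.
- loose_foot (a point): Lowest point of the hanging foot (front left, x = -75, y = +95 mm from the stand's origin), 10 mm above the worktop at the start; the other three feet stand on the worktop. Unshimmed, 3 to 4.5 N down on that corner tips the base onto this foot. The point moves with the stand.
- loose_corner (a point): The point on the top of the base plate straight above the hanging foot, 50 mm above the worktop; the place to press. The plate's front edge is 15 mm in front of it, its left edge 15 mm to its left.
- wedge: Loose wooden wedge, 90 g, flat on the worktop before the hanging foot: 100 mm long (x), 60 wide (y), 20 thick at the butt (x = -50 mm), tapering evenly to 3 at the tip (x = +50 mm). Origin: centre of its underside; z up. Snug when the foot's middle is about 38 mm in from the tip (x = +12 mm); each 6 mm more lifts the foot 1 mm.
- wedge_butt (a point): The middle of the wedge's upright thick end face, 10 mm above the worktop: 60 mm wide, 20 mm high, the face to push on. Pushing takes about 1 N; when the wedge comes up snug against the foot this rises to 5 N and more. Friction then holds the wedge where it is left.
- wedge_tip (a point): The middle of the wedge's thin edge, at worktop level.
- gauge_block: Bystander: small white block with a pin on top, 30 x 30 x 36 mm, in front of the stand. Origin: centre of its underside. Not to be moved.
- tape_roll: Bystander: roll of black tape lying flat, 70 mm across, 18 mm high, to the left of the stand. Origin: centre of its underside. Not to be moved.
- pliers: Bystander: blue-handled pliers lying flat, 51 x 155 x 13 mm, in front of the stand to the right. Origin: centre of their underside. Not to be moved.
There are look-alikes about, which are no part of the job. Several things have the shape of the wedge; the one meant has the colours described above.

How it is judged (in metres and radians):
On the way, in this order (a step that is already met when the one before it is completed fails the run):
1. the wedge is pushed under the hanging foot, thin end first, until it is snug (x of loose_foot in the frame of wedge between -0.006 and 0.02 m and y of loose_foot in the frame of wedge between -0.024 and 0.024 m), for 0.2 s.
2. the fingers press the base down with more than 5 N and it stays level (it no longer rocks) (contact force between the fingers and stand above 5 N and horizontal distance between the grasp point and loose_corner below 0.035 m and angle between stand's own z axis and vertical below 0.018 rad), for 0.2 s.
At the end, for the whole second after the job is handed in: The wedge lies flat under the formerly hanging foot, the foot's middle within 24 mm of the wedge's centre line and 30 to 56 mm in from its tip (snug is about 38 mm, so at most about 1.3 mm of slack or 3 mm of lift); the base is level within 0.018 rad, and all is at rest (all of step 1 and angle between stand's own z axis and vertical below 0.018 rad and height (world z) of wedge below 0.004 m and linear speed of each of stand, wedge below 0.01 m/s); the robot touches nothing.
It fails at once if the wedge is lifted or tipped (height (world z) of wedge above 0.012 m or angle between wedge's own z axis and vertical above 0.25 rad).
It fails at once if the stand is lifted (height (world z) of stand above 0.012 m).
It fails at once if the stand is shoved more than 20 mm (distance of stand from where it was at the start of the episode above 0.02 m).
It fails at once if the stand is pressed with more than 45 N (contact force between the fingers and stand above 45 N).
It fails at once if a bystander is moved more than 20 mm (distance of any of gauge_block, tape_roll, pliers from where it was at the start of the episode above 0.02 m).
It also fails if it takes over 48 s, if anything falls off the work surface, if the arm or the gripper's body presses on something with over 40 N, if the wrist force passes 120 N, or if a joint passes its speed limit or range.

## Working session

There is one attempt and no reset: what is moved stays moved. The work goes in short steps, Python scripts to look and compute and a shell command to move; the robot and the scene stay as the last step left them, time stands still between calls to the robot, and variables do not carry over. Pictures are saved under pics/ and viewed, at most 10 in all, crops included, and the job is handed in when it is done.

```bash
mkdir -p pics
cat > h.py <<'E'
import numpy as np, cv2
from cell import *
def snap(n,f):
    p,d=camera(n); cv2.imwrite(f'pics/{f}.png',cv2.cvtColor(p,cv2.COLOR_RGB2BGR)); np.save(f'pics/{f}.npy',d); return p,d
def world(n,d,u,v):
    i=camera_info(n); K=np.array(i['intrinsics']); T=np.array(i['world_from_camera'])
    z=np.median(d[v-1:v+2,u-1:u+2]); return (T@np.r_[np.linalg.inv(K)@[u,v,1]*z,1])[:3]
def plane(n,u,v,h):
    i=camera_info(n); K=np.array(i['intrinsics']); T=np.array(i['world_from_camera'])
    r=T[:3,:3]@np.linalg.inv(K)@[u,v,1]; o=T[:3,3]; return o+r*(h-o[2])/r[2]
E
python3 - <<'E'
from h import *
for n in('top','side'): snap(n,n+'0')
print(read_state())
for n in('top','side'): print(camera_info(n))
E
```

```text
{'clock': 0.1, 'joints': array([ 1.18438763e+00,  3.00425466e-01,  1.52151130e+00, -2.92632930e-05,
        1.32070661e+00, -6.66010320e-02]), 'qd': array([-9.21260287e-05, -1.50117190e-03, -3.75972387e-03, -8.99980543e-04,
        2.17044181e-03, -2.37997146e-04]), 'effort': array([-8.43104754e-04, -5.32653880e+01, -3.53273535e+01,  7.08963582e-02,
        2.35901383e-02, -5.14088356e-05]), 'eef_pos': array([172.83290858, 521.89071763, 204.9408819 ]), 'eef_rot': array([-3.14054237e+00, -4.16453470e-05,  2.82179223e+00]), 'wrist_force': array([-0.10239355, -0.09705489, -1.20719989]), 'moment': array([-0.02840666,  0.00617512, -0.0270352 ]), 'finger_force': 0.0, 'finger_gap': 94.36479313116884}
{'intrinsics': array([[482.07940437,   0.        , 281.59482497],
       [  0.        , 482.07940437, 195.97050865],
       [  0.        ,   0.        ,   1.        ]]), 'world_from_camera': array([[-2.20341356e-02, -9.94190002e-01,  1.05360036e-01,
         4.37490940e+02],
       [-9.99279690e-01,  1.86441247e-02, -3.30529674e-02,
         7.02028556e+01],
       [ 3.08965841e-02, -1.06012438e-01, -9.93884684e-01,
         1.19601795e+03],
       [ 0.00000000e+00,  0.00000000e+00,  0.00000000e+00,
         1.00000000e+00]])}
{'intrinsics': array([[510.66214416,   0.        , 272.23148367],
       [  0.        , 510.66214416, 206.2239863 ],
       [  0.        ,   0.        ,   1.        ]]), 'world_from_camera': array([[ 9.95894239e-01, -4.70105445e-02,  7.73606658e-02,
         4.88438707e+02],
       [-9.00886196e-02, -5.98442634e-01,  7.96084452e-01,
        -6.74538154e+02],
       [ 8.87155710e-03, -7.99785235e-01, -6.00220687e-01,
         5.87986059e+02],
       [ 0.00000000e+00,  0.00000000e+00,  0.00000000e+00,
         1.00000000e+00]])}
```

View pics/top0.png

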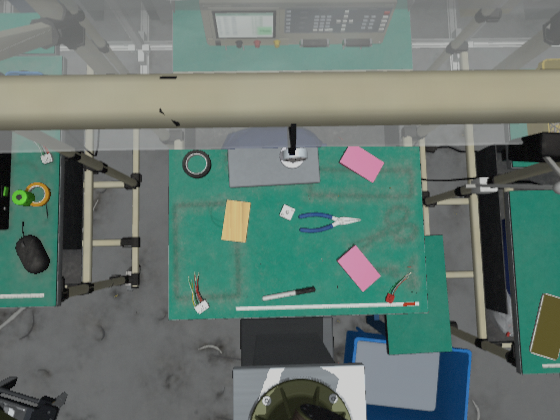

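View pics/side0.png

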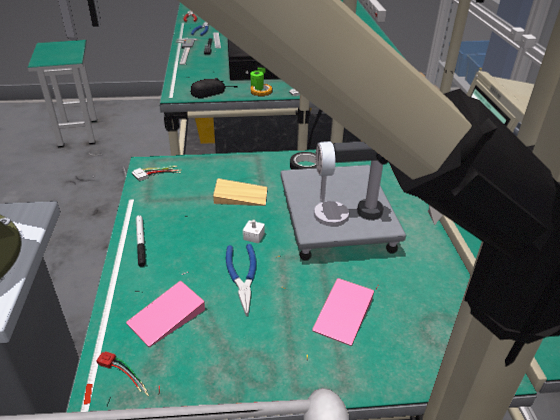

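Top view: the wooden wedge is at (236,221) and the stand's base at (273,167). The pink wedges at (361,162) and (358,267) are look-alikes. The wooden one matches the description, so I'll check it in a close crop from each camera.

Run:
```python
import cv2
t=cv2.imread('pics/top0.png')[130:260,175:335]; cv2.imwrite('pics/tc.png',cv2.resize(t,None,fx=5,fy=4.6,interpolation=2) if 0 else cv2.resize(t,(720,585),interpolation=cv2.INTER_CUBIC))
s=cv2.imread('pics/side0.png')[140:270,200:420]; cv2.imwrite('pics/sc.png',cv2.resize(s,(792,468),interpolation=cv2.INTER_CUBIC))
```

```text
(no output)
```

View pics/tc.png

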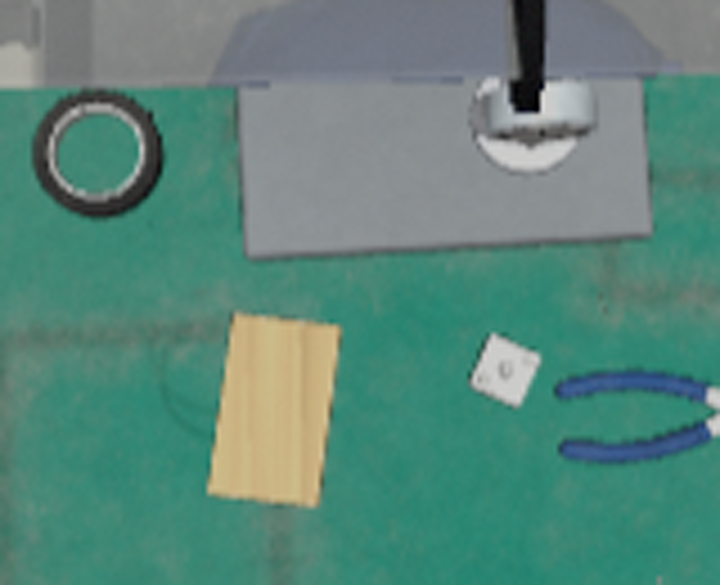

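View pics/sc.png

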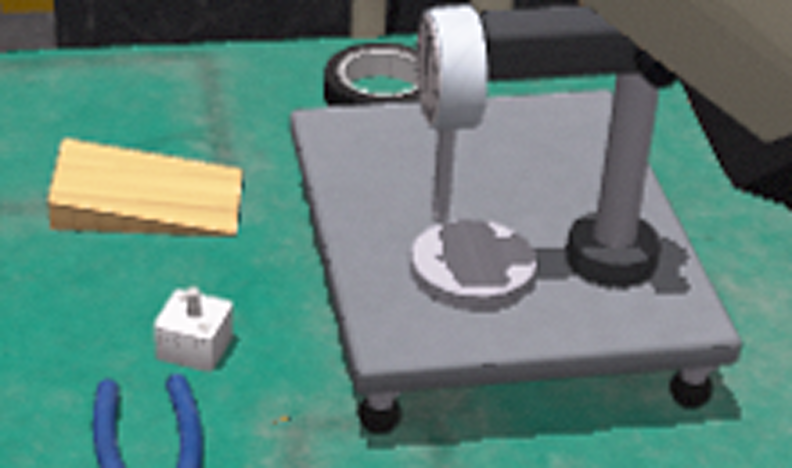

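The crops confirm the wooden wedge: thick butt towards the robot, thin end towards the stand. In the top crop its corners are tip (233,314) and (341,326), butt (208,494) and (318,508). The plate's front corners are (248,254) and (651,235).

Run:
```python
from h import *
T=lambda x,y,h:plane('top',175+x/4.5-.4,130+y/4.5-.4,h)[:2].round(1)
S=lambda x,y,h:plane('side',200+x/3.6-.4,140+y/3.6-.4,h)[:2].round(1)
t={k:T(*v) for k,v in dict(tL=(233,314,3),tR=(341,326,3),bL=(208,494,20),bR=(318,508,20),FL=(248,253,50),FR=(651,234,50),tape=(98,153,18),gb=(505,372,36)).items()}
s={k:S(*v) for k,v in dict(tL=(242,168,3),tR=(238,234,3),bL=(65,139,20),bR=(50,207,20),FL=(292,113,50),FR=(357,378,50),BR=(740,348,50)).items()}
for k in t: print(k,t[k],s.get(k))
print('BR',s['BR'])
dt=np.load('pics/top0.npy'); ds=np.load('pics/side0.npy')
for n,d,u,v in [('top',dt,236,221),('top',dt,250,175),('side',ds,240,192),('side',ds,310,190),('side',ds,216,197)]: print(n,world(n,d,u,v).round(1))
for e in (t,s):
  FL,FR=e['FL'],e['FR']; ey=(FL-FR)/np.linalg.norm(FL-FR); ex=np.array([ey[1],-ey[0]])
  m=(FL+FR)/2; loose=m+15*ex+95*ey; ct=(e['tL']+e['tR'])/2; cb=(e['bL']+e['bR'])/2; ax=ct-cb
  print('len',np.linalg.norm(FL-FR),'stand yaw',np.degrees(np.arctan2(ex[1],ex[0])),'loose',loose,'tip',ct,'butt',cb,'wyaw',np.degrees(np.arctan2(ax[1],ax[0])),np.linalg.norm(ax))
```

```text
tL [558.  167.7] [559.  168.9]
tR [550.3 108.4] [551.8 107.5]
bL [459.2 180.6] [461.4 180.1]
bR [450.4 121.7] [453.3 116.2]
FL [585.7 155.6] [584.3 150.8]
FR [592.  -59.3] [590.8 -66. ]
tape [646.5 239.2] None
gb [520.7  19.9] None
BR [766.9 -59.4]
top [503.5 144.   10.4]
top [611.3 106.8  47.9]
side [504.2 141.1  11.5]
side [631.9  85.8  48. ]
side [457.8 122.4  15.5]
len 214.99232544442137 stand yaw 1.6791998937230153 loose [601.05973816 143.54875415] tip [554.15 138.05] butt [454.8  151.15] wyaw -7.511521190810357 100.20994212152806
len 216.89741814968662 stand yaw 1.7173018339187516 loose [599.69629488 137.80685259] tip [555.4 138.2] butt [457.35 148.15] wyaw -5.794473011235204 98.5535641161698
```

The two views agree: foot about (600.5,141), tip (555,138), butt (456,150), wedge yaw about -7°. Pushing straight along +x brings the centreline to within 2 mm of the foot after about 84 mm. I'll move over behind the butt with the fingers about 30 mm apart.

```bash
python3 -m handwheel '.5 -.75 0 .19 .3;.5 -.75 0 .19 .68;.5 -.75 0 .19 .68;.5 -.75 0 .19 .68;.5 -.75 0 .19 .68;.5 -.75 0 .19 .68;.5 -.75 0 .19 .68;.5 -.75 0 .19 .68;.5 -.75 0 .19 .68;.5 -.75 0 .19 .68;.5 -.75 0 .19 .68;.5 -.75 0 .19 .68'; python3 -m handwheel '0 0 0 0 .68;0 0 0 0 .68'
```

```text
clock: 1.1
eef_pos: [413.4, 160.4, 205.4]
eef_rot: [-3.142, -0.0, 3.022]
wrist_force: [0.7, 0.5, 0.0]
finger_gap: 30.0
finger_force: 0.0
clock: 1.27
eef_pos: [413.3, 161.0, 205.1]
eef_rot: [-3.141, -0.001, 3.017]
wrist_force: [-0.2, 0.9, -0.8]
finger_gap: 30.1
finger_force: 0.0
```

```bash
python3 -m handwheel '0 -.25 -.8 0 .68;0 0 -.8 0 .68;0 0 -.8 0 .68;0 0 -.8 0 .68;0 0 -.6 0 .68;0 0 -.5 0 .68;0 0 -.3 0 .68;0 0 -.15 0 .68;0 0 -.1 0 .68;0 0 0 0 .68;0 0 0 0 .68'
python3 - <<'E'
from h import *
p,d=snap('top','t1'); s,_=snap('side','s1')
a=cv2.resize(cv2.cvtColor(p,4)[130:260,175:335],(480,390),interpolation=2)
b=cv2.resize(cv2.cvtColor(s,4)[130:280,180:400],(572,390)[0:2],interpolation=2)
cv2.imwrite('pics/c1.png',cv2.resize(np.hstack([a,b]),(800,297)))
E
```

```text
clock: 2.18
eef_pos: [413.1, 152.6, 12.1]
eef_rot: [3.141, 0.001, 3.021]
wrist_force: [-0.1, -0.1, -0.1]
finger_gap: 30.0
finger_force: 0.0
```

View pics/c1.png

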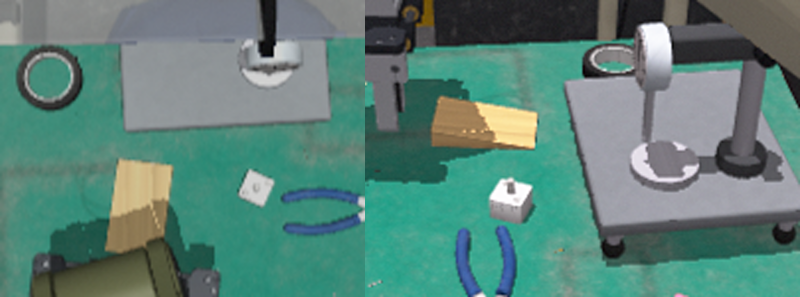

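The fingers stand behind the butt, with nothing else near. I'll lower slightly and advance.

```bash
python3 -m handwheel '0 0 -.12 0 .68;.15 0 0 0 .68;.15 0 0 0 .68;.15 0 0 0 .68;.15 0 0 0 .68;.1 0 0 0 .68;.1 0 0 0 .68;0 0 0 0 .68'; python3 -m handwheel '.15 0 0 0 .68;.15 0 0 0 .68;.15 0 0 0 .68;.15 0 0 0 .68;.15 0 0 0 .68;.15 0 0 0 .68;.15 0 0 0 .68;.15 0 0 0 .68;.1 0 0 0 .68'
python3 - <<'E'
from h import *
p,d=snap('top','t2'); s,_=snap('side','s2')
b=cv2.resize(cv2.cvtColor(s,4)[130:270,190:380],(796,586),interpolation=2)
cv2.imwrite('pics/c2.png',b)
E
```

```text
clock: 2.95
eef_pos: [445.6, 152.1, 6.6]
eef_rot: [3.142, 0.0, 3.02]
wrist_force: [-1.0, 0.5, -0.7]
finger_gap: 30.2
finger_force: 0.0
clock: 3.7
eef_pos: [497.7, 152.1, 6.6]
eef_rot: [3.142, 0.0, 3.021]
wrist_force: [-0.9, 0.7, 0.7]
finger_gap: 29.9
finger_force: 0.6
```

View pics/c2.png

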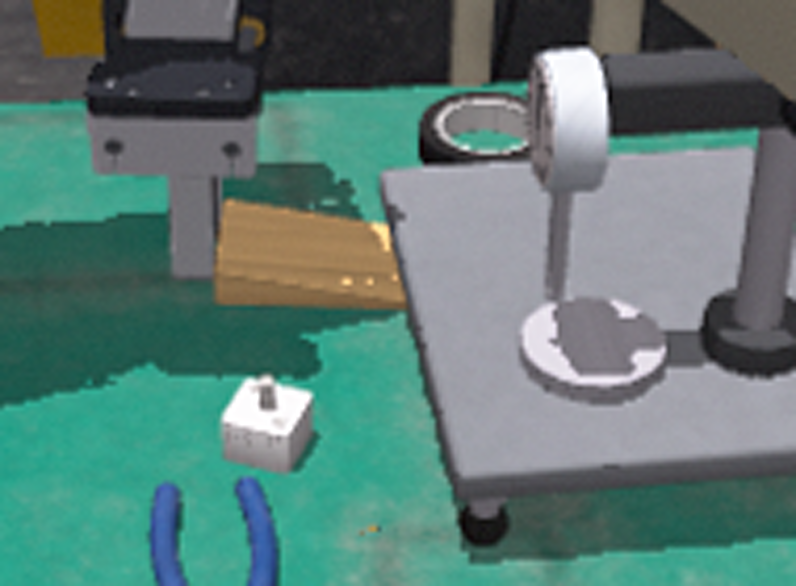

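The wedge moves squarely with the fingers, its thin end just going under the plate. Butt top corners are at (228,200) and (219,265) in the crop. I'll compute what remains.

```bash
python3 - <<'E'
from h import *
for x,y,h in((228,200,20),(219,265,20),(217,303,0),(382,170,50)): print(plane('side',190+x/4.19-.4,130+y/4.19-.4,h).round(1))
E
python3 -m handwheel '.12 0 0 0 .68;.12 0 0 0 .68;.12 0 0 0 .68;.12 0 0 0 .68;0 0 0 0 .68'
```

```text
[514.  179.2  20. ]
[507.4 125.9  20. ]
[505.9 123.9   0. ]
[584.8 153.6  50. ]
clock: 4.22
eef_pos: [517.0, 152.1, 6.7]
eef_rot: [3.141, 0.001, 3.021]
wrist_force: [-0.4, -0.6, 0.6]
finger_gap: 29.9
finger_force: 0.0
```

```bash
for i in 1; do python3 -m handwheel '.05 0 0 0 .68;.05 0 0 0 .68;.05 0 0 0 .68;0 0 0 0 .68'; done; python3 -m handwheel '.04 0 0 0 .68;.04 0 0 0 .68'
```

```text
clock: 4.55
eef_pos: [522.4, 152.1, 6.7]
eef_rot: [3.142, 0.0, 3.021]
wrist_force: [-0.4, 0.1, -0.4]
finger_gap: 29.9
finger_force: 0.0
clock: 4.72
eef_pos: [525.3, 152.1, 6.6]
eef_rot: [-3.142, -0.0, 3.021]
wrist_force: [-2.6, -0.1, 1.6]
finger_gap: 29.9
finger_force: 1.3
```

```bash
python3 -m handwheel '.04 0 0 0 .68;0 0 0 0 .68'
```

```text
clock: 4.88
eef_pos: [526.7, 152.1, 6.6]
eef_rot: [-3.141, -0.001, 3.021]
wrist_force: [-4.4, 0.9, 3.3]
finger_gap: 30.3
finger_force: 2.0
```

```bash
python3 -m handwheel '.04 0 0 0 .68;0 0 0 0 .68;0 0 0 0 .68'
```

```text
clock: 5.13
eef_pos: [527.7, 152.2, 6.6]
eef_rot: [-3.141, -0.002, 3.021]
wrist_force: [-8.7, -0.1, 6.1]
finger_gap: 30.1
finger_force: 4.0
```

The push force is 8.7 N, which is snug and agrees with the predicted position. I'll back off, rise and look.

```bash
python3 -m handwheel '-.1 0 0 0 .68;-.3 0 0 0 .68;-.4 0 0 0 .68;0 0 .6 0 .68;0 0 .8 0 .68;0 0 .8 0 .68;-.5 0 .6 0 .9;0 0 0 0 1;0 0 0 0 1'
python3 - <<'E'
from h import *
p,d=snap('top','t3'); s,_=snap('side','s3')
b=cv2.resize(cv2.cvtColor(s,4)[130:270,190:380],(500,368),interpolation=2)
a=cv2.resize(cv2.cvtColor(p,4)[130:230,215:295],(294,368),interpolation=2)
cv2.imwrite('pics/c3.png',np.hstack([a,b]))
E
```

```text
clock: 5.88
eef_pos: [476.8, 152.3, 119.7]
eef_rot: [3.141, 0.003, 3.021]
wrist_force: [0.1, 0.6, -0.0]
finger_gap: 13.4
finger_force: 0.0
```

View pics/c3.png

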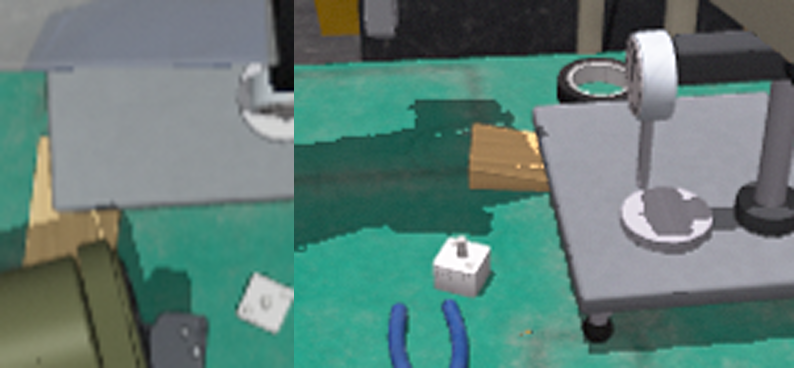

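The wedge sits under the corner with the stand not visibly moved. Wedge points: side butt (178,125) and (176,166), plate corners (240,109) and (291,302). Top: wedge tip-left (42,137), right edge at the plate (118,208), plate corner (56,209).

Run:
```python
from h import *
S=lambda x,y,h:print('side',plane('side',190+x/2.63-.4,130+y/2.63-.4,h).round(1))
T=lambda x,y,h:print('top',plane('top',215+x/3.68-.4,130+y/3.68-.4,h).round(1))
S(178,125,20);S(176,166,20);S(176,187,0);S(240,109,50);S(291,302,50)
T(42,137,3);T(118,208,11);T(56,208,50);T(48,72,50)
```

```text
side [540.5 177.9  20. ]
side [535.5 124.2  20. ]
side [535.4 125.5   0. ]
side [584.6 150.5  50. ]
side [593.2 -65.8  50. ]
top [639.7 167.8   3. ]
top [589.2 116.7  11. ]
top [585.  155.3  50. ]
top [674.8 159.6  50. ]
```

Run:
```python
from h import *
for n in('top','side'):
    d=np.load(f'pics/{n}0.npy'); i=camera_info(n); K=np.array(i['intrinsics']); M=np.array(i['world_from_camera'])
    v,u=np.mgrid[:420,:560]; P=np.stack([(u-K[0,2])/K[0,0]*d,(v-K[1,2])/K[1,1]*d,d],-1)@M[:3,:3].T+M[:3,3]
    m=(P[...,2]>90)&(P[...,2]<235)&(P[...,0]>560)&(P[...,0]<760)&(P[...,1]>-80)&(P[...,1]<180)
    q=P[m]; print(n,len(q),q.min(0).round(),q.max(0).round(),np.percentile(q,[5,95],axis=0).round())
print(read_state()['joints'])
```

```text
top 257 [626. -21.  91.] [652.  31. 195.] [[627. -18. 153.]
 [646.  29. 191.]]
side 1972 [626. -24.  90.] [733.  28. 193.] [[627. -21. 102.]
 [726.  12. 188.]]
[ 2.35635886e-01  2.84373413e-01  1.75856555e+00 -5.42986267e-05
  1.09927402e+00 -1.21426123e+00]
```

The dial stays at y below 31, so the gripper's body clears it by about 25 mm. I'll go above the corner and down to just over the plate.

```bash
python3 -m handwheel '.5 -.13 0 0 1;.7 -.13 0 0 1;.7 0 0 0 1;.7 0 0 0 1;.4 0 0 0 1;0 0 -.5 0 1;0 0 -.5 0 1;0 0 -.3 0 1;0 0 -.15 0 1;0 0 0 0 1'; python3 -m handwheel '0 0 0 0 1;0 0 0 0 1'
```

```text
clock: 6.82
eef_pos: [595.8, 141.5, 58.6]
eef_rot: [-3.141, -0.003, 3.021]
wrist_force: [0.0, 0.1, 0.7]
finger_gap: 0.5
finger_force: 0.0
clock: 6.98
eef_pos: [597.0, 141.8, 61.6]
eef_rot: [3.141, 0.001, 3.021]
wrist_force: [0.2, 0.1, -0.7]
finger_gap: 0.6
finger_force: 0.0
```

```bash
python3 -m handwheel '0 0 -.1 0 1;0 0 -.08 0 1;0 0 -.05 0 1;0 0 0 0 1'; python3 -m handwheel '0 0 -.025 0 1;0 0 -.025 0 1;0 0 0 0 1'
```

```text
clock: 7.32
eef_pos: [596.3, 141.7, 51.0]
eef_rot: [-3.141, -0.001, 3.021]
wrist_force: [0.4, -0.1, -0.4]
finger_gap: 0.2
finger_force: 0.0
clock: 7.57
eef_pos: [596.6, 141.7, 49.7]
eef_rot: [3.141, 0.0, 3.021]
wrist_force: [-1.3, -0.3, 1.2]
finger_gap: 0.5
finger_force: 1.0
```

```bash
python3 -m handwheel '0 0 -.025 0 1;0 0 0 0 1'
```

```text
clock: 7.73
eef_pos: [596.7, 141.8, 49.5]
eef_rot: [3.141, 0.001, 3.021]
wrist_force: [-5.1, -0.9, 11.4]
finger_gap: 0.4
finger_force: 5.2
```

It's stiff: 11 N at once, with no give. I'll hold it for a second.

```bash
python3 -m handwheel '0 0 0 0 1;0 0 0 0 1;0 0 0 0 1'; python3 -m handwheel '0 0 0 0 1;0 0 0 0 1;0 0 0 0 1;0 0 0 0 1;0 0 0 0 1;0 0 0 0 1;0 0 0 0 1;0 0 0 0 1;0 0 0 0 1;0 0 0 0 1'
```

```text
clock: 7.98
eef_pos: [596.7, 141.8, 49.5]
eef_rot: [3.141, 0.001, 3.021]
wrist_force: [-4.7, -1.8, 10.3]
finger_gap: 0.7
finger_force: 5.2
clock: 8.82
eef_pos: [596.7, 141.8, 49.5]
eef_rot: [3.141, 0.001, 3.021]
wrist_force: [-5.6, 0.2, 10.6]
finger_gap: 0.4
finger_force: 5.2
```

```bash
python3 -m handwheel '0 0 .1 0 1;0 0 .5 0 1;0 0 .8 0 1;0 0 .8 0 1;-.3 0 .7 0 1;-.8 .3 0 0 1;-.8 .5 0 0 1;-.8 .6 0 0 1;-.8 .6 0 0 1;-.8 .6 0 0 1;0 0 0 0 1;0 0 0 0 1'
python3 - <<'E'
from h import *
p,d=snap('top','t4'); s,_=snap('side','s4')
b=cv2.resize(cv2.cvtColor(s,4)[130:270,190:380],(500,368),interpolation=2)
a=cv2.resize(cv2.cvtColor(p,4)[130:230,215:295],(294,368),interpolation=2)
cv2.imwrite('pics/c4.png',np.hstack([a,b]))
E
```

```text
clock: 9.82
eef_pos: [423.6, 246.7, 165.0]
eef_rot: [3.141, 0.001, 3.024]
wrist_force: [1.0, -0.5, -0.2]
finger_gap: 0.6
finger_force: 0.0
```

View pics/c4.png

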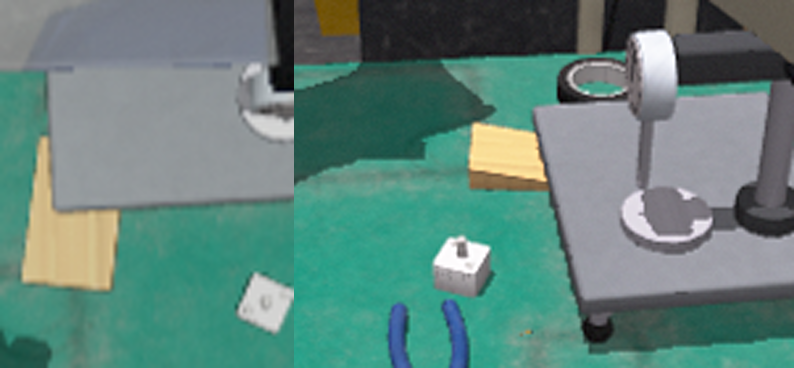

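The wedge is unchanged under the corner (top-view butt edge from (22,280) to (110,291)), the stand is level and unmoved, and the robot is clear.

```bash
python3 -c "
from h import *
for x,y in((22,280),(110,291)): print(plane('top',215+x/3.68-.4,130+y/3.68-.4,20).round(1))
print(sign_off())"
```

```text
[541.1 180.5  20. ]
[532.7 122.4  20. ]
the job is handed in; nothing more can be done
None
```

The wedge is snug under the front-left foot, about 36 mm in from its tip by the cameras; the corner held about 10–11 N for a second without giving, the arm is clear, and the job is handed in (no verdict was returned).

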